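Lock the flat key tin under the low bridge

TASK

Lay the flat blue key tin in front of the low steel bridge on the wardrobe shelf, yellow nose towards the mouth, and push it gently under the bridge until the red-topped catch has dropped into the groove across the tin, so that the tin is locked in, straight and flat. Feel for the sprung buffer and do not ram the tin into the bridge or lean on the bridge yourself; then let go, and leave the other things on the shelf where they are.

Things in the scene. Friction and masses are not known exactly. Their poses are not given: they have to be found in the camera images.
- tin: Flat blue closed metal tin, 160 long (x) x 50 wide (y) x 20 high (z), about 0.16 kg, lying on the shelf. Origin: centre of its underside. Its x axis points to its nose, the yellow end at x = +80.
- tin_groove (a point): Middle of the groove across the tin's top, at tin x = +40, y = 0, 13 mm above its underside: the groove spans x = +33 to +47 and is 7 deep. In front of it the top is yellow, and the nose is bevelled, from full height at x = +66 down to 13 mm at x = +80.
- bridge: Fixed dark and grey steel bridge. Its straight tunnel runs along its x axis, entered from the -x side. Origin: on the shelf, on the tunnel's centre line. Tunnel 54 mm wide between the cheeks, 23 mm headroom, the shelf is its floor. Cheeks and roof span x = -45 to +80; outer width 62 mm (90 over the foot flanges), roof top 26 mm high.
- bridge_mouth (a point): On the shelf in the mouth of the tunnel, at bridge x = -45, y = 0. Two flared wings 18 mm high guide into it; they begin at bridge x = -66, about 70 mm apart inside, and close to 54 mm here.
- bridge_slot (a point): In the slot in the roof, at bridge x = 0, y = 0, 26 mm high. The red-topped catch (50 mm high, 6 mm long in x) stands in the slot; 34 mm beyond its centre is the face of a rubber spring buffer in the tunnel. Both sit on one stiff carriage, set anew each time: the catch's centre is somewhere within 12 mm either way of this point, not told.
- buffer_line (a point): On the shelf at bridge x = +34, y = 0: middle of the range (12 mm either way) where the tin's nose meets the buffer: 2 N per mm, damped, 10 mm travel. The catch drops into the groove after about 2 mm of it. Push until resistance has grown by 8 or 9 N, then let go: the buffer holds the tin back against the catch. Over 16 N between tin and bridge is ramming.
- catch (a joint): Height of the red-topped catch (m): 0 when it is down, its foot 15 mm above the shelf; about 0.005 while it rides on top of the tin; 0 again when it has dropped into the groove. The tin's nose needs 1 to 4 N of push to lift it. A light spring (about 1 N) holds it down.
- brush: Bystander: wooden hair brush, 210 x 60 x 24 mm, bristles down. Origin on the underside near its middle.
- cup: Bystander: teal ceramic cup, 80 mm across, 88 high. Origin: centre of its underside.
- padlock: Bystander: steel padlock standing upright, 44 x 20 x 75 mm. Origin: centre of its underside.
- deodorant: Bystander: grey plastic bottle, 44 mm across, 140 high. Origin: centre of its underside.
- jar: Bystander: amber jar, 64 mm across, 50 high. Origin: centre of its underside.
- soapbox: Bystander: green soap box, 100 x 65 x 35 mm. Origin: centre of its underside.
- comb: Bystander: flat orange comb case, 170 x 30 x 8 mm. Origin: centre of its underside.
There are look-alikes about, which are no part of the job. There is more than one size of the tin; the job needs the middle-sized.

How it is judged:
By the outcome, as a careful person would: the job done as asked, in the order asked, and still so for the second after the job is handed in, with the robot touching nothing.
It also fails if it takes over 64 s, if anything falls off the work surface, if the arm or the gripper's body presses on something with over 40 N, if the wrist force passes 120 N, or if a joint passes its speed limit or range.

ROBOT

A 7-joint arm with a two-finger parallel gripper is mounted at the origin on the work surface. World frame = base frame: x ahead of the robot, y to its left, z up, the work surface at z = 0. Lengths are in m, angles in rad, forces in N, time in s.
With the tool pointing down it reaches from about 0.425 to 0.95 m from the base axis. Payload 16.7 kg.
Tool frame: the origin (TCP) lies at the very end of the fingers, on their centre line; the grasp point (between the pads) lies 19 mm behind it; z points along the fingers, y is the line along which they close (so a half turn about z gives the same grasp; the last joint's range is limited). The gripper opens to 94 mm and grips with 3 to 60 N. Pads are 16 mm wide; open, the fingers measure 119 mm over their backs; the gripper's body (75 mm by 177 mm) begins 78 mm behind the grasp point.
Start: joints at [-1.407, 0.426, 0.074, 1.606, -0.034, 1.111, -0.067], TCP at [0.208, 0.642, 0.205] pointing down, gripper open.
Joint ranges: [-2.85, 2.85], [-0.5, 2.14], [-1.23, 1.37], [0.21, 2.46], [-1.02, 4.16], [0.16, 2.05], [-2.73, 2.73]. Speed limits (rad/s): [1.89, 1.89, 2.39, 2.39, 3.01, 3.01, 3.01].

INTERFACE

Orientations are given as [roll, pitch, yaw] about the fixed x, y, z axes, in that order (R = Rz(yaw) Ry(pitch) Rx(roll)).
In Python, from workcell import * gives the robot as it stands.
- The arm moves only by the tool jog_arm, never from a script. Its argument "moves" is text: rows parted by semicolons, each of 7 numbers parted by spaces: the finger opening in cm, from 0 to 9.4, then the shift along the tool's x, y, z in cm, then the turn, a rotation vector about the tool's x, y, z in rad. In form: hand tx ty tz rx ry rz; .... A call has 1 to 8 rows; each row shifts and turns the commanded pose from where the row before left it, along the tool's axes as they then stand; what a row does not reach is not made up. A row lasts 1/12 s, in which the tool goes at most 41.7 mm and 7.16 degrees, less where a joint would pass 70% of its speed; a pose out of reach is approached as far as the arm can. A call is refused whole if a number of a shift passes 4.17 or a number of a turn 0.125, either way. A call with a gripper value outside its range is refused whole. The fingers move at their own pace and stop on an object; the grip force is fixed at half the most. Time passes only in rows, so rows that do not move let the fingers close. It gives the time, the measured TCP pose, the force, the opening and the grip force at its end, in the units of the state.
- state(): the state, without advancing time (a new reading comes with each control period).
- read_camera(name): name is "side" or "top" or "wrist"; returns a dict with "pixels" (384x512x3 uint8, red, green, blue), "depth" (384x512 float32, m along the optical axis (not along the pixel's ray), 0 where there is no reading), "mtx" (3x3 intrinsics, pixels), "T" (4x4, takes a point from camera to world coordinates); the wrist camera has in their place "tool_from_camera" (4x4, takes a point from camera to tool coordinates, whose origin is the TCP and whose axes are the flange's). Camera axes: x right, y down, z forward; pixel columns grow to the right and rows downward; lengths in m; the calibration is good to about 2 mm. The wrist camera is an equidistant fisheye: a pixel r from the principal point sees the ray r / f radians off the axis. A picture is of the moment at which its call begins: read the wrist's pose just before it.
- sign_off(): hands the job in; it is judged then, once.
Trained networks look in a picture, given as the dict that the camera call returned (one of the last four; its "shot" number tells which), for a name from the list of things; names that differ only in an ending like _2 or _b are one class to them, and where a whole thing is asked for, a point or a joint stands for the part that bears it (a point fixed in the world has none). Each returns a list of dicts, best first, with "score" (0 to 1); they miss things now and then, are a little off and sometimes report something else, mostly with a low value. They report only what shows in the picture. A call takes as long as a camera call. They do not tell look-alikes from the thing itself.
- trace(name, picture): "region" (384x512 bool, what is visible of it) and "pixel" ([column, row] in pixels, amid what is visible of it).
The state is a dict: "time_s": time; "qpos": joint angles; "dq": joint speeds; "effort": joint torques, N m; "tcp_pos": TCP position; "tcp_rot": TCP orientation; "contact_force": force on the tool from outside, world axes, zero at the start; "moment": the same for the moment, N m; "gripper_width": opening from 0.0 (shut) to 1.0 (fully open); "gripper_force": force on a finger pad.
Only numpy, scipy, OpenCV 4.12 (cv2) and the standard library are available. Lean on these libraries where they do the work, as an engineer would, in place of code of your own. Each camera call takes 0.05 s, during which the arm holds its last target. There are 200 camera calls.

## Working session

There is one attempt and no reset: what is moved stays moved. The work goes in short steps, Python scripts to look and compute and a tool call to move; the robot and the scene stay as the last step left them, time stands still between calls to the robot, and variables do not carry over. Pictures are saved under pics/ and viewed, at most 10 in all, crops included, and the job is handed in when it is done.

Besides the shell and the picture viewer there is one more tool, called after "Emit:" as a command line: name --argument value ..., lists and objects as JSON in quotes. jog_arm: Moves the arm, as the interface text tells. Its arguments: {"type":"object","properties":{"moves":{"type":"string"}},"required":["moves"]}

```bash
ls; mkdir -p pics; cat > h.py <<'E'
from workcell import *
import numpy as np, cv2
from scipy.spatial.transform import Rotation as R
def save(n,im): cv2.imwrite('pics/'+n+'.png',cv2.cvtColor(np.ascontiguousarray(im),cv2.COLOR_RGB2BGR))
def cloud(p):
    K=p['mtx'];d=p['depth'];v,u=np.mgrid[:384,:512]
    c=np.stack([(u-K[0,2])/K[0,0]*d,(v-K[1,2])/K[1,1]*d,d],-1)
    return c@p['T'][:3,:3].T+p['T'][:3,3]
E
python3 - <<'E'
from h import *
print(state())
t=read_camera('top');s=read_camera('side')
save('a',np.vstack([t['pixels'],s['pixels']])[:, :]) 
im=np.hstack([t['pixels'],s['pixels']]); save('a',cv2.resize(im,(800,300)))
save('top',t['pixels']);save('side',s['pixels'])
C=cloud(t)
for n in ['tin','bridge','catch','brush','cup','padlock','deodorant','jar','soapbox','comb']:
    for r in trace(n,t):
        m=r['region']&(t['depth']>0);P=C[m]
        if len(P)<5: continue
        rc=cv2.minAreaRect(P[:,:2].astype(np.float32))
        print(n,round(r['score'],2),np.round(r['pixel']),np.round(np.median(P,0),3),np.round(rc[1],3),np.round(rc[0],3),round(rc[2],1),'zmax',P[:,2].max().round(3))
print(t['T'])
E
```

```text
pics
{'time_s': 0.0, 'qpos': array([-1.40747382,  0.42672845,  0.07386356,  1.60659166, -0.03412032,
        1.11082102, -0.06710252]), 'dq': array([ 7.18843818e-05, -3.76401530e-04,  1.67969377e-03, -1.87714137e-03,
        1.06098115e-04,  1.77566290e-03,  1.18598306e-03]), 'effort': array([-7.37973478e-04, -9.35854197e+01,  3.66631262e+00, -4.54188108e+01,
       -4.88049758e-02,  2.04854866e-02,  1.74035431e-04]), 'tcp_pos': array([0.20762386, 0.64181314, 0.20478514]), 'tcp_rot': array([-3.14030662e+00,  8.18717647e-05,  2.82871591e+00]), 'contact_force': array([ 0.52160097, -0.92547255,  0.40828318]), 'moment': array([-0.00605374,  0.01976406, -0.05800229]), 'gripper_force': 0.0, 'gripper_width': 1.0007840010055922}
tin 0.9 [344. 198.] [ 0.536 -0.248  0.019] [0.166 0.061] [ 0.54  -0.252] 41.2 zmax 0.028
tin 0.84 [291. 241.] [ 0.402 -0.095  0.015] [0.117 0.041] [ 0.404 -0.094] 66.4 zmax 0.022
tin 0.81 [362. 274.] [ 0.305 -0.288  0.028] [0.079 0.231] [ 0.308 -0.289] 86.3 zmax 0.038
tin 0.56 [111. 261.] [0.357 0.431 0.007] [0.173 0.035] [0.358 0.434] 20.3 zmax 0.016
bridge 0.61 [20
[... 375 characters left out ...]
19] [0.167 0.062] [ 0.54  -0.252] 41.8 zmax 0.028
padlock 0.43 [256. 123.] [0.759 0.011 0.04 ] [0.048 0.017] [0.763 0.014] 52.3 zmax 0.078
deodorant 0.74 [176. 127.] [0.727 0.242 0.087] [0.043 0.056] [0.734 0.254] 7.4 zmax 0.144
jar 0.64 [422. 199.] [ 0.516 -0.468  0.048] [0.062 0.061] [ 0.519 -0.473] 22.1 zmax 0.058
soapbox 0.7 [407. 158.] [ 0.648 -0.439  0.034] [0.08 0.1 ] [ 0.65  -0.449] 86.3 zmax 0.042
comb 0.79 [114. 263.] [0.354 0.43  0.007] [0.171 0.034] [0.354 0.432] 21.4 zmax 0.016
[[-0.01149705 -0.98226517  0.18714422  0.28283927]
 [-0.99969646  0.01536962  0.01925507 -0.01869469]
 [-0.02178992 -0.18686604 -0.98214372  1.29305975]
 [ 0.          0.          0.          1.        ]]
```

View pics/top.png

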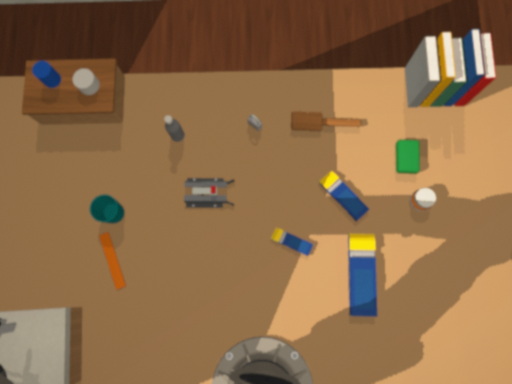

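View pics/side.png

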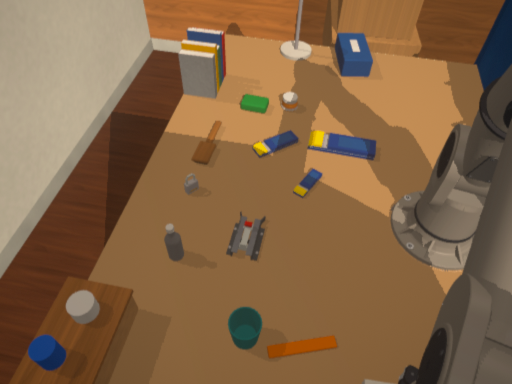

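The top view shows three blue tins with yellow noses: (344,196) is 166x61 mm, (291,241) is 117x41 and (362,274) is 231x79. The blue box in the side view at (353,54) and the blue can at (46,74) in the top view are not tins. By size, the middle one at (344,196) is the one to use. The bridge is at (207,193), with its wings and mouth on the right (-y), and the catch is red at (213,189).

```bash
python3 - <<'E'
from h import *
t=read_camera('top');C=cloud(t);I=t['pixels'].astype(int)
a=cv2.resize(t['pixels'][165:230,300:390],(540,390),interpolation=cv2.INTER_CUBIC);b=cv2.resize(t['pixels'][165:230,170:245],(250,217));b=np.vstack([b,np.zeros((173,250,3),np.uint8)])
save('crop',np.hstack([a,b]))
w=np.zeros((384,512),bool);w[165:230,315:375]=1
r,g,bl=I[...,0],I[...,1],I[...,2]
m=w&(C[...,2]>0.012)&(t['depth']>0)
P=C[m];rc=cv2.minAreaRect(P[:,:2].astype(np.float32));print('tin',rc,np.median(P[:,2]))
yel=m&(r>150)&(g>130)&(bl<90);print('yellow',yel.sum(),C[yel].mean(0)); blu=m&(bl>r+40);print('blue',blu.sum(),C[blu].mean(0))
d=C[yel].mean(0)-C[blu].mean(0);print('heading',np.degrees(np.arctan2(d[1],d[0])))
w[:]=0;w[170:215,178:240]=1
m=w&(C[...,2]>0.014)&(C[...,2]<.035);P=C[m];print('bridge',cv2.minAreaRect(P[:,:2].astype(np.float32)))
m2=w&(C[...,2]>0.02)&(C[...,2]<.035);P=C[m2];print('roof',cv2.minAreaRect(P[:,:2].astype(np.float32)))
red=w&(r>150)&(g<90)&(bl<90);print('red',C[red].mean(0),red.sum())
print('table z',np.median(C[215:225,300:320,2]))
E
```

```text
tin ((0.5373437404632568, -0.24961312115192413), (0.15938293933868408, 0.052368007600307465), 41.21614074707031) 0.019861051710424515
yellow 171 [ 0.58470987 -0.20861267  0.01888585]
blue 600 [ 0.52081602 -0.26368591  0.02042054]
heading 40.75966207521341
bridge ((0.5536347031593323, 0.14844176173210144), (0.14508819580078125, 0.07529129832983017), 89.58258056640625)
roof ((0.5545476675033569, 0.15601813793182373), (0.13025008141994476, 0.0620451346039772), 89.08494567871094)
red [0.55406063 0.13164205 0.04929949] 28
table z 0.00010857375231176913
```

View pics/crop.png

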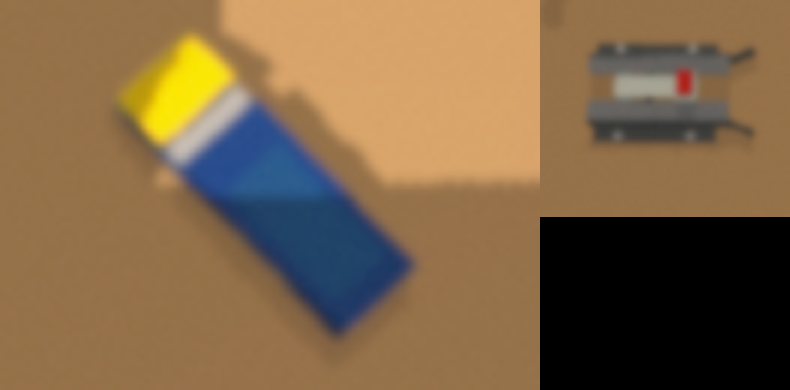

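Emit:
jog_arm --moves "9.4 -2 -3 0 0 0 -0.12; 9.4 -2 -3 0 0 0 -0.12; 9.4 -2 -3 0 0 0 -0.12; 9.4 -2 -3 0 0 0 -0.12"

```text
time_s: 0.98
tcp_pos: [0.2703, 0.5123, 0.2055]
tcp_rot: [-3.142, -0.0, -2.967]
contact_force: [0.9, 0.0, 0.2]
gripper_width: 1.005
gripper_force: 0.0
```

```bash
python3 -c "
from h import *
s=state();print(s['qpos'],s['tcp_pos'],s['tcp_rot'],s['time_s'])"
```

```text
[-1.20864698  0.27098877  0.01473659  1.82514908 -0.0047049   1.04558713
  0.55313016] [0.27025227 0.51225888 0.20549467] [-3.14157387e+00 -1.59575911e-04 -2.96717015e+00] 0.9833
```

The crop confirms the middle tin: yellow nose, grey groove band, heading about 41°. The bridge runs along +y with its mouth at -y. Next I go over the tin's rear part.

```bash
cat >> h.py <<'E'
def plan(n,xyz,yaw,polar=False,hand=9.4):
    "rows in tool axes from the present pose to xyz, yaw with tool down"
    s=state();p=np.array(s['tcp_pos']);T=R.from_euler('xyz',s['tcp_rot']);y0=s['tcp_rot'][2];out=[]
    G=R.from_euler('xyz',[np.pi,0,yaw]);rv=(T.inv()*G).as_rotvec()
    dy=-rv[2]; 
    if polar=='long': dy-=np.sign(dy)*2*np.pi
    pc=p.copy();Tc=T
    for k in range(1,n+1):
        f=k/n
        if polar:
            r=(1-f)*np.hypot(*p[:2])+f*np.hypot(*xyz[:2]);a=(1-f)*np.arctan2(p[1],p[0])+f*np.arctan2(xyz[1],xyz[0])
            q=np.array([r*np.cos(a),r*np.sin(a),p[2]+f*(xyz[2]-p[2])])
        else: q=p+f*(np.array(xyz)-p)
        t=R.from_euler('xyz',[np.pi,0,y0+f*dy])
        d=Tc.inv().apply(q-pc)*100;w=(Tc.inv()*t).as_rotvec()
        out.append('%g '%hand+' '.join('%.2f'%x for x in d)+' '+' '.join('%.3f'%x for x in w));pc=q;Tc=t
    for i in range(0,n,8): print('; '.join(out[i:i+8]))
E
python3 - <<'E'
from h import *
plan(24,[0.4995,-0.283,0.2],0.716,True)
E
```

```text
9.4 -2.96 -2.48 0.02 -0.000 -0.000 0.108; 9.4 -3.06 -2.36 0.02 -0.000 -0.000 0.108; 9.4 -3.15 -2.23 0.02 0.000 -0.000 0.108; 9.4 -3.24 -2.09 0.02 0.000 -0.000 0.108; 9.4 -3.32 -1.96 0.02 0.000 -0.000 0.108; 9.4 -3.40 -1.82 0.02 0.000 -0.000 0.108; 9.4 -3.47 -1.67 0.02 -0.000 -0.000 0.108; 9.4 -3.54 -1.53 0.02 0.000 -0.000 0.108
9.4 -3.60 -1.38 0.02 -0.000 -0.000 0.108; 9.4 -3.65 -1.23 0.02 0.000 -0.000 0.108; 9.4 -3.70 -1.07 0.02 0.000 -0.000 0.108; 9.4 -3.74 -0.92 0.02 0.000 -0.000 0.108; 9.4 -3.77 -0.76 0.02 0.000 -0.000 0.108; 9.4 -3.80 -0.60 0.02 0.000 -0.000 0.108; 9.4 -3.82 -0.44 0.02 0.000 -0.000 0.108; 9.4 -3.83 -0.28 0.02 0.000 -0.000 0.108
9.4 -3.84 -0.13 0.02 0.000 -0.000 0.108; 9.4 -3.84 0.03 0.02 0.000 -0.000 0.108; 9.4 -3.83 0.19 0.02 -0.000 -0.000 0.108; 9.4 -3.82 0.35 0.02 0.000 -0.000 0.108; 9.4 -3.80 0.51 0.02 0.000 -0.000 0.108; 9.4 -3.77 0.67 0.02 0.000 -0.000 0.108; 9.4 -3.74 0.83 0.02 0.000 -0.000 0.108; 9.4 -3.70 0.98 0.02 0.000 -0.000 0.108
```

Emit:
jog_arm --moves "9.4 -3 -2.5 0 0 0 0.108; 9.4 -3.1 -2.4 0 0 0 0.108; 9.4 -3.2 -2.2 0 0 0 0.108; 9.4 -3.2 -2.1 0 0 0 0.108; 9.4 -3.3 -2 0 0 0 0.108; 9.4 -3.4 -1.8 0 0 0 0.108; 9.4 -3.5 -1.7 0 0 0 0.108; 9.4 -3.5 -1.5 0 0 0 0.108"

```text
time_s: 1.65
tcp_pos: [0.4928, 0.3009, 0.2057]
tcp_rot: [3.141, 0.0, 2.439]
contact_force: [-0.1, 0.3, -0.0]
gripper_width: 1.002
gripper_force: 0.0
```

Emit:
jog_arm --moves "9.4 -3.6 -1.4 0 0 0 0.108; 9.4 -3.6 -1.2 0 0 0 0.108; 9.4 -3.7 -1.1 0 0 0 0.108; 9.4 -3.7 -0.9 0 0 0 0.108; 9.4 -3.8 -0.8 0 0 0 0.108; 9.4 -3.8 -0.6 0 0 0 0.108; 9.4 -3.8 -0.4 0 0 0 0.108; 9.4 -3.8 -0.3 0 0 0 0.108"

```text
time_s: 2.32
tcp_pos: [0.5743, 0.0087, 0.2057]
tcp_rot: [3.141, -0.0, 1.575]
contact_force: [0.0, 0.1, -0.7]
gripper_width: 1.003
gripper_force: 0.0
```

Emit:
jog_arm --moves "9.4 -3.8 -0.1 0 0 0 0.108; 9.4 -3.8 0 0 0 0 0.108; 9.4 -3.8 0.2 0 0 0 0.108; 9.4 -3.8 0.3 0 0 0 0.108; 9.4 -3.8 0.5 0 0 0 0.108; 9.4 -3.8 0.7 0 0 0 0.108; 9.4 -3.7 0.8 0 0 0 0.108; 9.4 -3.7 1 0 0 0 0.108"

```text
time_s: 2.98
tcp_pos: [0.4968, -0.2831, 0.2057]
tcp_rot: [3.141, -0.0, 0.712]
contact_force: [0.7, 0.2, 0.1]
gripper_width: 0.999
gripper_force: 0.0
```

```bash
python3 - <<'E'
from h import *
plan(4,[0.4995,-0.283,0.09],0.716)
E
```

```text
9.4 0.05 0.04 2.89 0.001 -0.000 -0.001; 9.4 0.05 0.04 2.89 0.000 0.000 -0.001; 9.4 0.05 0.04 2.89 0.000 0.000 -0.001; 9.4 0.05 0.04 2.89 0.000 0.000 -0.001
```

Emit:
jog_arm --moves "9.4 0.1 0.1 3 0 0 0; 9.4 0.1 0.1 3 0 0 0; 9.4 0 0 3 0 0 0; 9.4 0 0 2 0 0 0; 9.4 0 0 0 0 0 0; 9.4 0 0 0 0 0 0"

```text
time_s: 3.48
tcp_pos: [0.4997, -0.2819, 0.0954]
tcp_rot: [-3.141, 0.001, 0.716]
contact_force: [-0.2, -0.1, 0.6]
gripper_width: 1.0
gripper_force: 0.0
```

```bash
cat >> h.py <<'E'
def wcloud():
    s=state();p=read_camera('wrist');K=p['mtx'];v,u=np.mgrid[:384,:512];d=p['depth']
    x=(u-K[0,2])/K[0,0];y=(v-K[1,2])/K[1,1];r=np.hypot(x,y)+1e-9
    k=np.tan(np.minimum(r,1.5))/r
    c=np.stack([x*k*d,y*k*d,d],-1);M=p['tool_from_camera'];c=c@M[:3,:3].T+M[:3,3]
    return p,c@R.from_euler('xyz',s['tcp_rot']).as_matrix().T+s['tcp_pos']
def tinpose(p,C,near,rad=.13):
    "largest blue+yellow blob on top plane"
    I=p['pixels'].astype(int);r,g,b=I[...,0],I[...,1],I[...,2]
    m=(p['depth']>0)&(np.abs(C[...,2]-.018)<.007)&(np.hypot(C[...,0]-near[0],C[...,1]-near[1])<rad)
    yel=m&(r>1.8*b)&(g>1.6*b)&(r>120)&(g>.75*r);blu=m&(b>1.4*r)&(b>60)
    return m,yel,blu
E
python3 - <<'E'
from h import *
print(state()['tcp_pos'],state()['tcp_rot'][2])
p,C=wcloud();save('w1',p['pixels']);m,y,b=tinpose(p,C,[.537,-.25])
print(y.sum(),b.sum(),np.median(C[b],0),np.median(C[y],0))
P=C[b|y];print(cv2.minAreaRect(P[:,:2].astype(np.float32)));P=C[b];print(cv2.minAreaRect(P[:,:2].astype(np.float32)))
for r in trace('tin',p): 
    P=C[r['region']&(C[...,2]>.01)]; print(r['score'],r['pixel'],cv2.minAreaRect(P[:,:2].astype(np.float32)))
E
```

```text
[ 0.4997343  -0.28186277  0.0954265 ] 0.7162595589573202
2616 6861 [ 0.52335656 -0.26270685  0.02190217] [ 0.58146796 -0.21201493  0.02137896]
((0.5166381001472473, -0.2599572539329529), (0.21418602764606476, 0.08580681681632996), 27.02894401550293)
((0.49920883774757385, -0.2745504677295685), (0.16666607558727264, 0.07721579819917679), 25.08827018737793)
0.74 [65.0, 146.4] ((0.4857761859893799, -0.13119307160377502), (0.11842938512563705, 0.21876895427703857), 64.80902862548828)
0.63 [255.8, 137.7] ((0.5378134846687317, -0.24944531917572021), (0.1600632667541504, 0.05054634064435959), 41.359031677246094)
0.58 [193.5, 283.0] ((0.4088993966579437, -0.29747945070266724), (0.3264950215816498, 0.07021091133356094), 14.18673038482666)
```

View pics/w1.png

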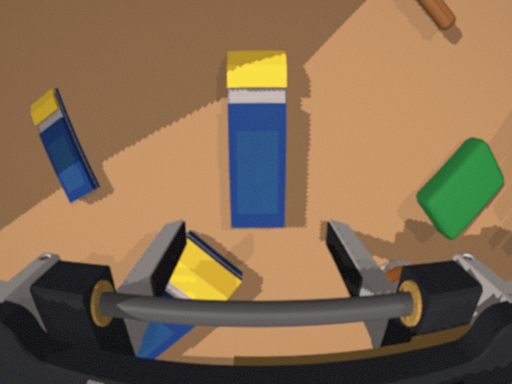

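The wrist view shows the target tin centred between the fingers at (257,140). The large tin's nose is at (205,265), outside the left finger's path. I now descend and grip.

Emit:
jog_arm --moves "9.4 0 0 2.5 0 0 -0.006; 9.4 0 0 2.5 0 0 0; 9.4 0 0 2 0 0 0; 9.4 0 0 1.2 0 0 0; 9.4 0 0 0.6 0 0 0; 9.4 0 0 0.2 0 0 0; 9.4 0 0 0 0 0 0"

```text
time_s: 4.17
tcp_pos: [0.5007, -0.282, 0.0063]
tcp_rot: [3.141, -0.0, 0.723]
contact_force: [-0.8, -1.1, 0.0]
gripper_width: 1.001
gripper_force: 0.0
```

Emit:
jog_arm --moves "4 0 0 0 0 0 0; 4 0 0 0 0 0 0; 4 0 0 0 0 0 0; 4 0 0 0 0 0 0; 4 0 0 0 0 0 0; 4 0 0 0 0 0 0; 4 0 0 0 0 0 0; 4 0 0 0 0 0 0"

```text
time_s: 4.83
tcp_pos: [0.5002, -0.2818, 0.0055]
tcp_rot: [3.142, 0.0, 0.723]
contact_force: [0.0, -0.0, 2.0]
gripper_width: 0.528
gripper_force: 30.0
```

Emit:
jog_arm --moves "4 0 0 -1 0 0 0; 4 0 0 -1.5 0 0 0; 4 0 0 -2 0 0 0; 4 0 0 -1 0 0 0; 4 0 0 0 0 0 0"

```text
time_s: 5.25
tcp_pos: [0.5013, -0.2823, 0.0627]
tcp_rot: [3.139, -0.002, 0.723]
contact_force: [-0.2, 0.9, -1.1]
gripper_width: 0.525
gripper_force: 30.0
```

```bash
python3 - <<'E'
from h import *
plan(16,[0.5545,-0.075,0.06],1.56)
E
```

```text
9.4 1.11 -0.75 0.02 0.003 -0.002 -0.052; 9.4 1.14 -0.69 0.02 0.000 0.000 -0.052; 9.4 1.18 -0.63 0.02 0.000 0.000 -0.052; 9.4 1.21 -0.57 0.02 0.000 0.000 -0.052; 9.4 1.24 -0.51 0.02 0.000 0.000 -0.052; 9.4 1.26 -0.44 0.02 -0.000 0.000 -0.052; 9.4 1.28 -0.37 0.02 -0.000 0.000 -0.052; 9.4 1.30 -0.31 0.02 0.000 0.000 -0.052
9.4 1.32 -0.24 0.02 0.000 0.000 -0.052; 9.4 1.33 -0.17 0.02 0.000 0.000 -0.052; 9.4 1.33 -0.10 0.02 -0.000 0.000 -0.052; 9.4 1.34 -0.03 0.02 0.000 0.000 -0.052; 9.4 1.34 0.04 0.02 0.000 0.000 -0.052; 9.4 1.33 0.11 0.02 0.000 0.000 -0.052; 9.4 1.33 0.18 0.02 0.000 0.000 -0.052; 9.4 1.31 0.25 0.02 0.000 0.000 -0.052
```

Emit:
jog_arm --moves "4 1.1 -0.75 0 0 0 -0.052; 4 1.1 -0.7 0 0 0 -0.052; 4 1.2 -0.6 0 0 0 -0.052; 4 1.2 -0.6 0 0 0 -0.052; 4 1.2 -0.5 0 0 0 -0.052; 4 1.3 -0.4 0 0 0 -0.052; 4 1.3 -0.4 0 0 0 -0.052; 4 1.3 -0.3 0 0 0 -0.052"

```text
time_s: 5.92
tcp_pos: [0.5272, -0.1768, 0.0604]
tcp_rot: [-3.141, -0.0, 1.144]
contact_force: [0.4, -0.1, -1.3]
gripper_width: 0.531
gripper_force: 30.0
```

Emit:
jog_arm --moves "4 1.3 -0.2 0 0 0 -0.052; 4 1.3 -0.2 0 0 0 -0.052; 4 1.3 -0.1 0 0 0 -0.052; 4 1.3 0 0 0 0 -0.052; 4 1.3 0 0 0 0 -0.052; 4 1.3 0.1 0 0 0 -0.052; 4 1.3 0.2 0 0 0 -0.052; 4 1.3 0.2 0 0 0 -0.052"

```text
time_s: 6.58
tcp_pos: [0.5531, -0.0757, 0.0605]
tcp_rot: [3.142, 0.0, 1.56]
contact_force: [-0.6, -0.3, -1.3]
gripper_width: 0.527
gripper_force: 30.0
```

Emit:
jog_arm --moves "4 0 0 0 0 0 0; 4 0 0 0 0 0 0; 4 0 0 0 0 0 0"

```text
time_s: 6.83
tcp_pos: [0.5526, -0.0774, 0.0605]
tcp_rot: [-3.141, 0.0, 1.554]
contact_force: [0.3, -0.0, -1.2]
gripper_width: 0.533
gripper_force: 30.0
```

```bash
python3 - <<'E'
from h import *
s=state();print(s['tcp_pos'],s['tcp_rot'])
p,C=wcloud();save('w2',p['pixels'])
I=p['pixels'].astype(int);r,g,b=I[...,0],I[...,1],I[...,2]
for nm in ['bridge','tin']:
  for o in trace(nm,p)[:2]:
    P=C[o['region']&(p['depth']>0)];print(nm,o['score'],o['pixel'],np.median(P,0),P.min(0),P.max(0))
    if nm=='bridge':
        Q=P[(P[:,2]>.02)&(P[:,2]<.034)&(P[:,1]>.1)];print('roof',cv2.minAreaRect(Q[:,:2].astype(np.float32)),np.median(Q[:,2]))
        # edges of roof by y bins
        for y in np.arange(.09,.23,.01):
            q=Q[abs(Q[:,1]-y)<.005]
            if len(q)>5: print(round(y,3),len(q),q[:,0].min().round(4),q[:,0].max().round(4),((q[:,0].min()+q[:,0].max())/2).round(4))
        Q=P[(P[:,2]>.012)&(P[:,1]<.1)]
        for y in np.arange(.07,.1,.005):
            q=Q[abs(Q[:,1]-y)<.0025]
            if len(q)>3: print('wing',round(y,3),len(q),q[:,0].min().round(4),q[:,0].max().round(4),((q[:,0].min()+q[:,0].max())/2).round(4))
red=(r>120)&(g<.5*r)&(b<.5*r)&(C[...,2]>.035)&(C[...,2]<.07)&(C[...,1]>.08)
print('red',red.sum(),C[red].mean(0),C[red].min(0),C[red].max(0))
E
```

```text
[ 0.55256639 -0.07737597  0.06048479] [-3.14146434e+00  3.22148395e-04  1.55397516e+00]
bridge 0.79 [292.6, 7.5] [0.58229876 0.08092632 0.01555672] [ 5.12502472e-01  7.31941175e-02 -4.00036292e-04] [0.59447771 0.09481315 0.02198998]
roof ((0.0, 0.0), (0.0, 0.0), 0.0) nan
wing 0.075 80 0.5141 0.5929 0.5535
wing 0.08 107 0.5152 0.5917 0.5534
wing 0.085 94 0.5175 0.5888 0.5532
wing 0.09 15 0.5198 0.5834 0.5516
tin 0.84 [254.7, 147.1] [ 0.55286562 -0.01974932  0.07645573] [ 0.51357288 -0.1426095   0.00079113] [0.59145505 0.07342649 0.07913285]
tin 0.79 [103.6, 213.8] [ 0.41138398 -0.08291951  0.01622467] [ 3.52010297e-01 -1.59370613e-01  2.22520321e-04] [ 0.50435979 -0.03169599  0.16860348]
  return _methods._mean(a, axis=axis, dtype=dtype,
  ret = ret.dtype.type(ret / rcount)
<stdin>:19: RuntimeWarning: Mean of empty slice.
  ret = um.true_divide(
Traceback (most recent call last):
ValueError: zero-size array to reduction operation minimum which has no identity
```

View pics/w2.png

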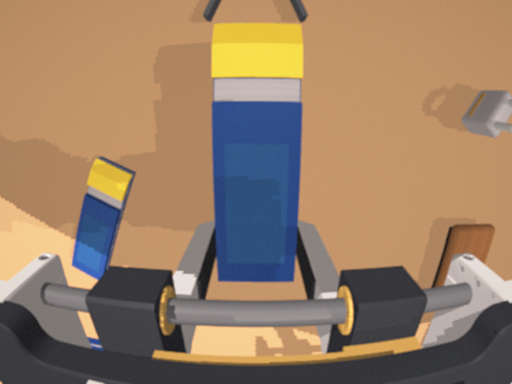

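The wrist view shows the tin held straight, nose up at (257,50). The wing tips are at (210,15) and (303,15), centred at x=0.5534. I'll check the tin's pose in the hand and the tunnel axis.

```bash
python3 - <<'E'
from h import *
p,C=wcloud()
o=trace('tin',p)[0];P=C[o['region']&(C[...,2]>.068)&(C[...,2]<.085)]
print(cv2.minAreaRect(P[:,:2].astype(np.float32)))
blue=P[(P[:,1]<.005)];A=np.c_[blue[:,:2]-[.5526,-.02],np.ones(len(blue))];print('tilt',np.linalg.lstsq(A,blue[:,2],rcond=None)[0])
t=read_camera('top');D=cloud(t)
for zlo,zhi in((.02,.035),(.004,.035)):
    Q=D[(D[...,2]>zlo)&(D[...,2]<zhi)&(abs(D[...,0]-.554)<.06)&(abs(D[...,1]-.158)<.05)]
    print(cv2.minAreaRect(Q[:,:2].astype(np.float32)))
    L=[]
    for y in np.arange(.115,.21,.006):
        q=Q[abs(Q[:,1]-y)<.003]; L.append((y,(q[:,0].min()+q[:,0].max())/2))
    print(np.polyfit(*np.array(L).T,1),np.mean(L,0))
I=t['pixels'].astype(int);r,g,b=I[...,0],I[...,1],I[...,2]
Q=D[(r>150)&(g<90)&(b<90)&(abs(D[...,0]-.554)<.03)&(abs(D[...,1]-.14)<.05)];print('red',Q.mean(0))
E
```

```text
((0.5527466535568237, -0.027468986809253693), (0.16070868074893951, 0.05061889812350273), 88.71632385253906)
tilt [-0.0019553  -0.00232339  0.07661464]
((0.554458737373352, 0.15837040543556213), (0.09973572939634323, 0.06305276602506638), 88.35822296142578)
[0.01482543 0.5521544 ] [0.16       0.55452647]
((0.5545431971549988, 0.157981276512146), (0.11861276626586914, 0.09993916749954224), 0.16329725086688995)
[-0.04448734  0.56235219] [0.16       0.55523421]
red [0.55473717 0.1316582  0.05008809]
```

Emit:
jog_arm --moves "4 0 -0.07 1.5 0 0 -0.007; 4 0 0 1.5 0 0 0; 4 0 0 1.2 0 0 0; 4 0 0 0.7 0 0 0; 4 0 0 0.3 0 0 0; 4 0 0 0.2 0 0 0; 4 0 0 0 0 0 0; 4 0 0 0 0 0 0"

```text
time_s: 7.8
tcp_pos: [0.5523, -0.077, 0.0069]
tcp_rot: [3.141, 0.0, 1.562]
contact_force: [-1.4, 0.0, -1.2]
gripper_width: 0.532
gripper_force: 30.0
```

Emit:
jog_arm --moves "4 0 0 0.1 0 0 0; 4 0.6 0 0.03 0 0 0; 4 0.7 0 0 0 0 0; 4 0.7 0 0 0 0 0; 4 0.5 0 0 0 0 0; 4 0.5 0 0 0 0 0; 4 0 0 0 0 0 0"

```text
time_s: 8.38
tcp_pos: [0.5527, -0.0456, 0.0055]
tcp_rot: [3.141, -0.0, 1.563]
contact_force: [-0.3, 1.8, 6.4]
gripper_width: 0.531
gripper_force: 30.0
```

```bash
python3 - <<'E'
from h import *
s=state();print(s['contact_force'],s['moment'],s['tcp_pos'],s['tcp_rot'])
p,C=wcloud();save('w3',p['pixels'])
o=trace('tin',p)[0];P=C[o['region']&(C[...,2]>.016)&(C[...,2]<.028)];print(cv2.minAreaRect(P[:,:2].astype(np.float32)))
for o in trace('bridge',p)[:1]:
    P=C[o['region']&(p['depth']>0)];print(P.min(0),P.max(0));Q=P[(P[:,2]>.012)]
    for y in np.arange(.07,.14,.005):
        q=Q[abs(Q[:,1]-y)<.0025]
        if len(q)>3: print(round(y,3),len(q),q.min(0)[0].round(4),q.max(0)[0].round(4),((q[:,0].min()+q[:,0].max())/2).round(4))
E
```

```text
[-0.2759604   1.7996568   6.35046306] [0.38192496 0.16795427 0.01114765] [ 0.55268808 -0.04556759  0.00553283] [ 3.14099059e+00 -2.26551368e-04  1.56301780e+00]
((0.5520089864730835, 0.004199407994747162), (0.15966074168682098, 0.051273103803396225), 89.21427154541016)
```

View pics/w3.png

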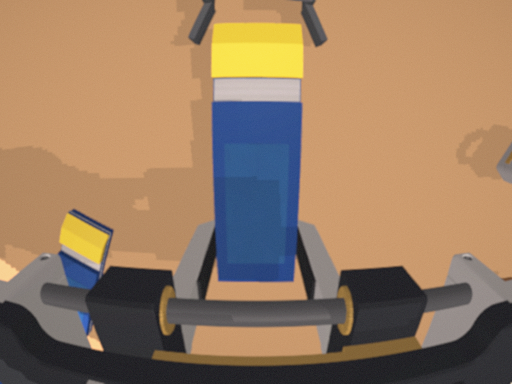

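The wrist view shows the nose centred between the wings, with a gap of about 10 px each side. I ease off the downward press and enter the tunnel.

Emit:
jog_arm --moves "4 0.3 0 -0.05 0 0 0; 4 0.4 0 0 0 0 0; 4 0.4 0 0 0 0 0; 4 0.4 0 0 0 0 0; 4 0.4 0 0 0 0 0; 4 0.4 0 0 0 0 0; 4 0.4 0 0 0 0 0; 4 0 0 0 0 0 0"

```text
time_s: 9.2
tcp_pos: [0.5525, -0.0188, 0.0056]
tcp_rot: [-3.141, -0.0, 1.563]
contact_force: [0.4, 0.9, -0.8]
gripper_width: 0.531
gripper_force: 30.0
```

Emit:
jog_arm --moves "4 0.3 0 0 0 0 0; 4 0.3 0 0 0 0 0; 4 0.3 0 0 0 0 0; 4 0.3 0 0 0 0 0; 4 0.3 0 0 0 0 0; 4 0.3 0 0 0 0 0; 4 0 0 0 0 0 0"

```text
time_s: 9.78
tcp_pos: [0.5527, -0.0011, 0.0056]
tcp_rot: [-3.141, -0.0, 1.563]
contact_force: [0.1, 0.5, -0.6]
gripper_width: 0.53
gripper_force: 30.0
```

Emit:
jog_arm --moves "4 0.3 0 0 0 0 0; 4 0.3 0 0 0 0 0; 4 0.3 0 0 0 0 0; 4 0.3 0 0 0 0 0; 4 0 0 0 0 0 0"

```text
time_s: 10.2
tcp_pos: [0.5528, 0.0106, 0.0056]
tcp_rot: [-3.142, -0.0, 1.562]
contact_force: [0.7, 0.1, -0.9]
gripper_width: 0.529
gripper_force: 30.0
```

Emit:
jog_arm --moves "4 0.2 0 0 0 0 0; 4 0.2 0 0 0 0 0; 4 0.2 0 0 0 0 0; 4 0.2 0 0 0 0 0; 4 0.2 0 0 0 0 0; 4 0.2 0 0 0 0 0; 4 0.2 0 0 0 0 0; 4 0 0 0 0 0 0"

```text
time_s: 10.87
tcp_pos: [0.5529, 0.0247, 0.0057]
tcp_rot: [-3.142, -0.0, 1.562]
contact_force: [0.1, 1.6, -1.3]
gripper_width: 0.527
gripper_force: 30.0
```

Emit:
jog_arm --moves "4 0.1 0 0 0 0 0; 4 0.1 0 0 0 0 0; 4 0.1 0 0 0 0 0; 4 0.1 0 0 0 0 0; 4 0 0 0 0 0 0"

```text
time_s: 11.28
tcp_pos: [0.553, 0.0283, 0.0057]
tcp_rot: [-3.142, -0.0, 1.562]
contact_force: [0.9, -0.0, -0.8]
gripper_width: 0.528
gripper_force: 30.0
```

```bash
python3 - <<'E'
from h import *
s=state();print(s['contact_force'],s['moment'],s['tcp_pos'])
p,C=wcloud()
o=trace('tin',p)[0];P=C[o['region']&(C[...,2]>.016)&(C[...,2]<.028)];print(cv2.minAreaRect(P[:,:2].astype(np.float32)),P.min(0))
t=read_camera('top');D=cloud(t);I=t['pixels'].astype(int);r,g,b=I[...,0],I[...,1],I[...,2]
Q=D[(r>150)&(g<90)&(b<90)&(abs(D[...,0]-.554)<.03)&(abs(D[...,1]-.14)<.05)];print('red',Q.mean(0),len(Q))
q=read_camera('side');save('s2',cv2.resize(q['pixels'][190:290,190:310],(720,600),interpolation=cv2.INTER_CUBIC))
D=cloud(q);I=q['pixels'].astype(int);r,g,b=I[...,0],I[...,1],I[...,2]
Q=D[(r>130)&(g<80)&(b<80)&(abs(D[...,0]-.554)<.03)&(abs(D[...,1]-.14)<.05)];print('red',Q.mean(0),Q[:,2].max(),len(Q))
E
```

```text
[ 0.92651351 -0.00116267 -0.82857267] [-0.07949389 -0.01232628 -0.06740586] [0.55297053 0.02827145 0.00566603]
((0.5527269840240479, 0.07769571244716644), (0.15958449244499207, 0.05054449290037155), 89.19523620605469) [ 0.52653898 -0.00181348  0.01600279]
red [nan nan nan] 0
red [0.55458443 0.13530729 0.0550503 ] 0.06019794070070905 27<stdin>:6: RuntimeWarning: Mean of empty slice.
  ret = um.true_divide(
```

The catch has risen by about 5 mm and is riding on the tin, so the buffer should be about 9 mm ahead.

Emit:
jog_arm --moves "4 0.1 0 0 0 0 0; 4 0.1 0 0 0 0 0; 4 0.1 0 0 0 0 0; 4 0.1 0 0 0 0 0; 4 0.1 0 0 0 0 0; 4 0 0 0 0 0 0; 4 0 0 0 0 0 0"

```text
time_s: 12.07
tcp_pos: [0.553, 0.0334, 0.0057]
tcp_rot: [-3.142, -0.0, 1.562]
contact_force: [-0.2, 0.1, -1.1]
gripper_width: 0.529
gripper_force: 30.0
```

Emit:
jog_arm --moves "4 0.1 0 0 0 0 0; 4 0.1 0 0 0 0 0; 4 0 0 0 0 0 0; 4 0 0 0 0 0 0"

```text
time_s: 12.4
tcp_pos: [0.5531, 0.0352, 0.0057]
tcp_rot: [3.142, -0.0, 1.562]
contact_force: [0.4, -0.7, -1.0]
gripper_width: 0.532
gripper_force: 30.0
```

Emit:
jog_arm --moves "4 0.1 0 0 0 0 0; 4 0 0 0 0 0 0; 4 0 0 0 0 0 0"

```text
time_s: 12.65
tcp_pos: [0.5531, 0.0361, 0.0057]
tcp_rot: [3.142, -0.0, 1.562]
contact_force: [0.0, -0.3, -1.8]
gripper_width: 0.526
gripper_force: 30.0
```

Emit:
jog_arm --moves "4 0.1 0 0 0 0 0; 4 0 0 0 0 0 0; 4 0 0 0 0 0 0"

```text
time_s: 12.9
tcp_pos: [0.5531, 0.037, 0.0057]
tcp_rot: [-3.142, 0.0, 1.562]
contact_force: [-0.8, -0.8, -0.9]
gripper_width: 0.529
gripper_force: 30.0
```

Emit:
jog_arm --moves "4 0.1 0 0 0 0 0; 4 0 0 0 0 0 0; 4 0 0 0 0 0 0"

```text
time_s: 13.15
tcp_pos: [0.553, 0.0378, 0.0057]
tcp_rot: [-3.141, 0.0, 1.562]
contact_force: [-0.4, -3.6, -2.0]
gripper_width: 0.532
gripper_force: 30.0
```

Emit:
jog_arm --moves "4 0.1 0 0 0 0 0; 4 0 0 0 0 0 0; 4 0 0 0 0 0 0"

```text
time_s: 13.4
tcp_pos: [0.553, 0.0388, 0.0057]
tcp_rot: [-3.141, 0.0, 1.562]
contact_force: [0.0, -4.4, -0.5]
gripper_width: 0.532
gripper_force: 30.0
```

Emit:
jog_arm --moves "4 0.1 0 0 0 0 0; 4 0 0 0 0 0 0; 4 0 0 0 0 0 0"

```text
time_s: 13.65
tcp_pos: [0.553, 0.0397, 0.0057]
tcp_rot: [-3.142, 0.0, 1.561]
contact_force: [-1.1, -5.5, -0.3]
gripper_width: 0.532
gripper_force: 30.0
```

Emit:
jog_arm --moves "4 0.1 0 0 0 0 0; 4 0 0 0 0 0 0; 4 0 0 0 0 0 0"

```text
time_s: 13.9
tcp_pos: [0.5529, 0.0404, 0.0056]
tcp_rot: [-3.141, 0.001, 1.561]
contact_force: [-0.8, -8.0, -0.7]
gripper_width: 0.528
gripper_force: 30.0
```

```bash
cat > chk.py <<'E'
from h import *
s=state();print(s['contact_force'],s['tcp_pos'])
q=read_camera('side');D=cloud(q);I=q['pixels'].astype(int);r,g,b=I[...,0],I[...,1],I[...,2]
Q=D[(r>130)&(g<80)&(b<80)&(abs(D[...,0]-.554)<.03)&(abs(D[...,1]-.14)<.05)];print('red',Q.mean(0),Q[:,2].max(),np.median(Q[:,2]),len(Q))
p,C=wcloud();o=trace('tin',p)[0];P=C[o['region']&(C[...,2]>.016)&(C[...,2]<.028)];print(cv2.minAreaRect(P[:,:2].astype(np.float32)),P.min(0))
save('s_%.0f'%(s['time_s']*100),cv2.resize(q['pixels'][190:290,190:310],(720,600),interpolation=cv2.INTER_CUBIC))
E
python3 chk.py
```

```text
[-0.79850862 -7.97255453 -0.7192188 ] [0.55293784 0.04036277 0.00563239]
red [0.55453326 0.13540346 0.05024911] 0.05623205309891621 0.05061733313229477 27
((0.5531911253929138, 0.08960040658712387), (0.15874305367469788, 0.05050437152385712), 88.7080307006836) [0.52647597 0.01016812 0.01601539]
```

Resistance is 8 N and the catch has dropped 5 mm, so it is in the groove. I let go and lift off.

Emit:
jog_arm --moves "7 0 0 0 0 0 0; 7 0 0 0 0 0 0; 7 0 0 0 0 0 0; 7 0 0 0 0 0 0; 7 0 0 0 0 0 0; 7 0 0 0 0 0 0"

```text
time_s: 14.55
tcp_pos: [0.5531, 0.0412, 0.0057]
tcp_rot: [3.142, -0.0, 1.562]
contact_force: [0.0, -0.2, 0.7]
gripper_width: 0.746
gripper_force: 0.0
```

Emit:
jog_arm --moves "7 0 0 -0.5 0 0 0; 7 0 0 -1 0 0 0; 7 0 0 -2 0 0 0; 7 -0.5 0 -3 0 0 0; 7 -2 0 -3 0 0 0; 7 -2 0 -3 0 0 0; 7 0 0 0 0 0 0; 7 0 0 0 0 0 0"

```text
time_s: 15.22
tcp_pos: [0.5537, -0.0048, 0.133]
tcp_rot: [3.138, -0.001, 1.56]
contact_force: [-0.0, 1.0, -0.4]
gripper_width: 0.743
gripper_force: 0.0
```

```bash
cat >> chk.py <<'E'
print(cv2.minAreaRect(C[o['region']&(C[...,2]>.016)&(C[...,2]<.022)][:,:2].astype(np.float32)))
B=P[P[:,1]<.09];print('tilt',np.linalg.lstsq(np.c_[B[:,:2]-B[:,:2].mean(0),np.ones(len(B))],B[:,2],rcond=None)[0])
save('wend',p['pixels'])
E
python3 chk.py; cd pics; cp s_1*.png /tmp; ls -t
```

```text
[-0.02153384  0.95328155 -0.38372602] [ 0.55367041 -0.00478972  0.13302121]
red [0.55454533 0.13537017 0.05019933] 0.05351060842232869 0.050226632757168876 27
((0.4122925400733948, -0.07768820971250534), (0.07145508378744125, 0.03707953914999962), 64.37057495117188) [ 0.38215923 -0.11268651  0.01600381]
((0.4122925400733948, -0.07768820971250534), (0.07145508378744125, 0.03707953914999962), 64.37057495117188)
tilt [-0.00217801 -0.00133329  0.016767  ]
wend.png
s_1522.png
s_1390.png
s2.png
w3.png
w2.png
w1.png
crop.png
side.png
top.png
a.png
```

View pics/wend.png

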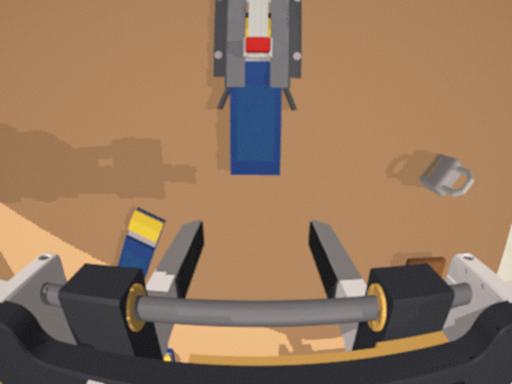

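The wrist view shows the tin straight in the tunnel at (257,130), with the catch red and low at (258,45). One numeric check of the tin's rest position, then I hand in.

```bash
python3 - <<'E'
from h import *
p,C=wcloud();I=p['pixels'].astype(int);r,b=I[...,0],I[...,2]
m=(b>1.4*r)&(b>50)&(C[...,2]>.014)&(C[...,2]<.027)&(abs(C[...,0]-.553)<.04)&(C[...,1]>-.02)&(C[...,1]<.07)
P=C[m];rc=cv2.minAreaRect(P[:,:2].astype(np.float32));print(rc,P.min(0),np.median(P[:,2]))
A=np.c_[P[:,:2]-P[:,:2].mean(0),np.ones(len(P))];print(np.linalg.lstsq(A,P[:,2],rcond=None)[0])
if abs(P[:,1].min()-.008)<.004: print(sign_off())
E
```

```text
((0.5518450736999512, 0.03985494747757912), (0.05970001220703125, 0.048032891005277634), 88.9172592163086) [0.52733102 0.00957436 0.01890393] 0.02185858730631944
[-0.00253717  0.00943454  0.02186253]
the job is handed in; nothing more can be done
None
```

The middle-sized blue tin is pushed under the bridge and locked, straight and flat: resistance grew to about 8 N, the catch dropped 5 mm back to its down height, the gripper let go without touching anything else, and the job is handed in at about 15 s.

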